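# Four clicks on the ratchet clamp

### The job

Clamp the square tube in the ratchet hold-down clamp: with the fingers, first turn the hex nut on top of the clamp clockwise until it comes up firm against its stop, while leaving the lever in its first notch. Then take the lever by its upright black grip, swing it clockwise by exactly four clicks (no fifth one), and keep hold of the grip: the program finishes while the gripper is still closed on it and the lever stands still in the fourth notch. Leave the tube, the loose bolt, the loose nut and the tape measure where they lie.

Things in the scene. Friction and masses are not known exactly. Their poses are not given: they have to be found in the camera images.
- ratchet_clamp: Steel hold-down clamp fixed to the bench, yaw within 0.35 rad. Base 175x130x12 mm, from 127 mm in front (-x) to 48 mm behind the origin, which lies on the bench under the vertical axis of both lever and hex nut. -x points along the clamp bar to the tube, +y along the lever at 0. Wheel and lever are 84 to 94 mm high; the pawl housing, 96 mm high, is 46 to 83 mm out on the -y side.
- nut_mid (a point): Middle of the captive hex nut: 36 mm across flats, 42 across corners, 18 high, 106 to 124 mm above the bench. x axis to a corner, y to a flat; turns with the nut. Below it a round collar, 27 mm diameter, down to 99 mm, then the lever hub, 34 mm diameter. The 15 mm thread end sticks out of its top, up to 133 mm above the bench.
- hex_nut (a joint): Turn of the nut in rad, growing clockwise seen from above: starts at 0 to 0.25, firm stop at 1.3; needs about 0.1 N m. The nut keeps its height while it turns and pushes the clamp bar down 3.5 mm per rad, so that the foot pad (4 mm above the tube at 0) meets the tube just before the stop. Each click of the lever later lowers the nut 0.8 mm.
- ratchet_lever (a joint): Swing of the lever in rad, clockwise from above; starts at 0 to 0.04, in the first notch. 24 saw teeth: clicks 0.262 rad (15 deg) apart, at about 0.21, 0.47, 0.73, 0.99 (the fourth), 1.25 (a fifth); end stop 1.75. The pawl blocks the way back (do not force it). Climbing a tooth takes up to 1.4 N m (12 N at the grip), falling to almost nothing at each click; then about 0.1 rad is free.
- lever_grip: Upright round black grip at the free end of the lever, 110 mm from the clamp axis, 19 to 22 mm diameter, 71 mm high; origin at the centre of its underside, 98 mm above the bench; z up. It is a sleeve that spins freely on its own pin, so its yaw means nothing and a gripper need not turn with the lever.
- lever_grip_mid (a point): Middle of the grip, 138 mm above the bench: 19 mm diameter here, the place to pinch. It travels on a circle of 110 mm radius about the clamp axis.
- foot_pad: Round steel foot pad, 22 mm diameter, 7 mm thick, sprung (4 N per mm), under the end of the clamp bar, 78 mm from the clamp axis towards the clamp's -x; origin at the centre of its underside.
- square_tube: Loose length of 30 x 30 mm square steel tube, 170 mm long (its y axis), lying across the clamp's base plate (12 mm high) under the foot pad; origin at the centre of its underside. It already lies right and need not be moved.
- hex_bolt: Bystander: loose hex bolt, about 80 x 28 x 24 mm, lying on the bench on the clamp's right; leave it.
- loose_nut: Bystander: loose rusty hex nut, 35 x 30 x 16 mm, lying flat on the bench under the lever's end; leave it (it is not the captive nut).
- tape_measure: Bystander: yellow tape measure, 39 x 90 x 62 mm, standing on the bench to the left of the lever; leave it.
Mind the look-alikes: they are no part of the job. What is shaped like the square_tube but green is not meant.

How it is judged:
On the way, in this order (a step that is already met when the one before it is completed fails the run):
1. the nut is turned clockwise to its stop, the lever still in its first notch (value of joint hex_nut above 1.22 rad and value of joint ratchet_lever below 0.2 rad), for 0.2 s.
2. the lever has clicked once (value of joint ratchet_lever above 0.25 rad and contact force between the fingers and lever_grip above 1 N), for 0.02 s.
At the end, for the whole second after the job is handed in: The nut is at its stop (above 1.2 rad), the lever stands still in the fourth notch (1.0 to 1.22 rad), the fingers still hold the lever's grip (over 1 N), and the foot pad presses on the tube (over 5 N) (value of joint hex_nut above 1.2 rad and value of joint ratchet_lever between 1 and 1.22 rad and velocity of joint ratchet_lever between -0.05 and 0.05 rad/s and contact force between the fingers and lever_grip above 1 N and contact force between foot_pad and square_tube above 5 N); the arm keeps its last pose, push and grip.
It fails at once if the lever clicks a fifth time (value of joint ratchet_lever above 1.26 rad).
It fails at once if a bystander is knocked about (moved over 20 mm) (distance of any of hex_bolt, loose_nut, tape_measure from where it was at the start of the episode above 0.02 m).
It fails at once if the tube is shoved (moved over 15 mm) (distance of square_tube from where it was at the start of the episode above 0.015 m).
It also fails if it takes over 61 s, if anything falls off the work surface, if the arm or the gripper's body presses on something with over 40 N, if the wrist force passes 120 N, or if a joint passes its speed limit or range.

### The arm

A 7-joint arm with a two-finger parallel gripper is mounted at the origin on the work surface; the furniture and walls round the work are solid. World frame = base frame: x ahead of the robot, y to its left, z up, the work surface at z = 0. Lengths are in m, angles in rad, forces in N, time in s.
With the tool pointing down it reaches from about 0.425 to 0.95 m from the base axis. Payload 16.7 kg.
Tool frame: the origin (TCP) lies at the very end of the fingers, on their centre line; the grasp point (between the pads) lies 19 mm behind it; z points along the fingers, y is the line along which they close (so a half turn about z gives the same grasp; the last joint's range is limited). The gripper opens to 94 mm and grips with 3 to 60 N. Pads are 16 mm wide; open, the fingers measure 119 mm over their backs; the gripper's body (75 mm by 177 mm) begins 78 mm behind the grasp point.
Start: joints at [-1.349, 0.426, 0.074, 1.606, -0.034, 1.111, -0.067], TCP at [0.245, 0.629, 0.205] pointing down, gripper open.
Joint ranges: [-2.85, 2.85], [-0.5, 2.14], [-1.23, 1.37], [0.21, 2.46], [-1.02, 4.16], [0.16, 2.05], [-2.73, 2.73]. Speed limits (rad/s): [1.89, 1.89, 2.39, 2.39, 3.01, 3.01, 3.01].

### API

Orientations are given as a unit quaternion [x, y, z, w].
In Python, from plant import robot, cams gives the robot as it stands. Calls block until the motion is done:
- robot.reach(position, orientation): joint-space move of the TCP to a pose.
- robot.move_l(position, rot=None, v=0.15): straight line of the TCP; rot=None keeps the orientation; v is the mean speed in m/s.
- robot.set_joints(angles): joint-space move.
- robot.open_gripper() and robot.grab(grasp_force=None): open the fingers fully, or close them until they stop; grasp_force is the grip in N (None keeps the last).
- robot.sleep(seconds).
- robot.inverse_kinematics(position, orientation): joint angles nearest the present ones, or None.
- cams.get_image(name): name is "side" or "top"; returns the picture (480x640x3 uint8, red, green, blue); there is no depth.
- cams.camera_params(name): a dict with "camera_matrix" (3x3 intrinsics, pixels), "k1" (the pictures are not rectified: a ray, as slopes to the right and down, at radius r is drawn at 1 + k1 r^2 times it, then the intrinsics apply), "rvec" (rotation vector, rad) and "tvec" (3), from world to camera coordinates, as OpenCV has them. Camera axes: x right, y down, z forward; pixel columns grow to the right and rows downward; lengths in m; the calibration is good to about 2 mm. A picture is of the moment at which its call begins. camera_params takes no time and is no camera call.
A pose or a line that the arm cannot do raises robot.PlanningError and nothing moves.
- robot.close_job(): hands the job in; it is judged then, once.
Readings, each from a call of its own:
- robot.current_t(): time.
- robot.current_joint_pos(): joint angles.
- robot.current_qvel(): joint speeds.
- robot.current_joint_efforts(): joint torques, N m.
- robot.current_ee_pos(): TCP position.
- robot.current_eef_rot(): TCP orientation.
- robot.current_contact_force(): force on the tool from outside, world axes, zero at the start.
- robot.current_ft_torque(): the same for the moment, N m.
- robot.current_finger_gap(): finger opening in m.
- robot.current_gripper_force(): force on a finger pad.
Only numpy, scipy, OpenCV 4.12 (cv2) and the standard library are available. Lean on these libraries where they do the work, as an engineer would, in place of code of your own. Each camera call takes 0.05 s, during which the arm holds its last target. There are 200 camera calls.

## Working session

There is one attempt and no reset: what is moved stays moved. The work goes in short steps, each a Python script; the robot and the scene stay as the last script left them, time stands still between calls to the robot, and variables do not carry over. Pictures are saved under pics/ and viewed, at most 10 in all, crops included, and the job is handed in when it is done.

```bash
ls; mkdir -p pics; python3 - <<'E'
from plant import robot, cams
import cv2
for n in ("top","side"):
    im=cams.get_image(n); cv2.imwrite(f"pics/{n}0.png",im[:,:,::-1]); print(n,cams.camera_params(n))
print(robot.current_t(),robot.current_eef_rot(),robot.current_finger_gap())
E
```

```text
pics
top {'camera_matrix': array([[500.24461768,   0.        , 315.42944433],
       [  0.        , 500.24461768, 233.36631587],
       [  0.        ,   0.        ,   1.        ]]), 'k1': 0.041852597097763754, 'rvec': array([ 2.16243195, -2.16049793,  0.09674148]), 'tvec': array([-0.08467623,  0.48924587,  1.00539404])}
side {'camera_matrix': array([[465.95858898,   0.        , 314.86369441],
       [  0.        , 465.95858898, 229.73326501],
       [  0.        ,   0.        ,   1.        ]]), 'k1': -0.12154409521511614, 'rvec': array([ 0.04977927, -2.68659649,  1.62129034]), 'tvec': array([0.47121566, 0.13523476, 0.85133352])}
0.1 [ 1.84868749e-01  9.82763047e-01 -5.79443794e-04 -6.19157640e-05] 0.09368522293224743
```

View pics/top0.png

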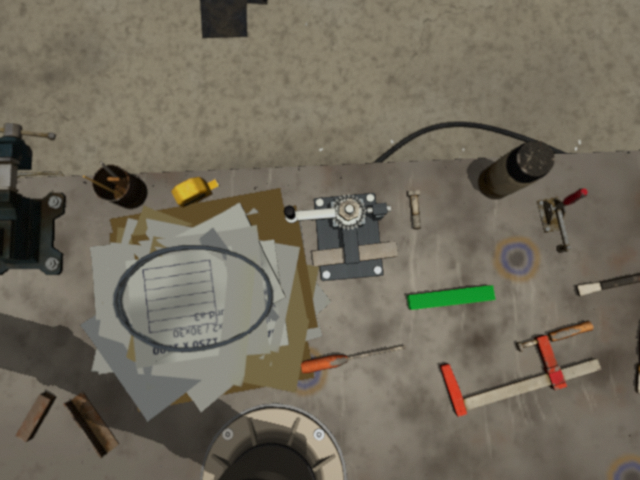

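View pics/side0.png

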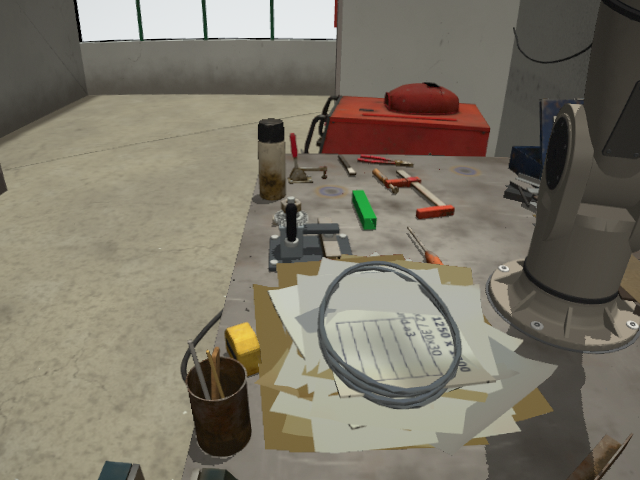

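The top view shows the clamp at about (349,210), its lever pointing left to the black grip at (290,213), the tube at (354,254), the bolt at (415,208) and the tape at (190,190). The candidates for the tube are the grey bar at (354,254) and the green bar at (451,297). The grey one fits, because it lies on the clamp's base. I'll enlarge that area.

```bash
cat > h.py <<'E'
import numpy as np, cv2
from plant import robot, cams
from scipy.spatial.transform import Rotation as R
def cam(n):
    p=cams.camera_params(n); M=cv2.Rodrigues(p["rvec"])[0]; return p,M,-M.T@p["tvec"]
def ray(n,u,v):
    p,M,c=cam(n); K=p["camera_matrix"]
    d=cv2.undistortPoints(np.array([[[u,v]]],float),K,np.array([p["k1"],0,0,0]))[0,0]
    return c,M.T@np.array([d[0],d[1],1.])
def onz(n,u,v,z):
    c,d=ray(n,u,v); return c+d*(z-c[2])/d[2]
def proj(n,P):
    p,M,c=cam(n); return cv2.projectPoints(np.array(P,float).reshape(-1,1,3),p["rvec"],p["tvec"],p["camera_matrix"],np.array([p["k1"],0,0,0]))[0][:,0]
def down(yaw):  # tool y axis (closing line) at angle yaw from world y
    return (R.from_euler("z",yaw)*R.from_quat([0,1,0,0])).as_quat()
E
python3 - <<'E'
from h import *
t=cv2.imread("pics/top0.png"); s=cv2.imread("pics/side0.png")
a=cv2.resize(t[175:285,275:425],None,fx=5.3,fy=5.3,interpolation=cv2.INTER_CUBIC)
cv2.imwrite("pics/tc.png",a)
b=cv2.resize(s[190:275,260:360],None,fx=7,fy=7,interpolation=cv2.INTER_CUBIC); cv2.imwrite("pics/sc.png",b)
print(a.shape,b.shape,cam("top")[2],cam("side")[2])
E
```

```text
(583, 795, 3) (595, 700, 3) [ 0.38277603 -0.09887484  1.0493117 ] [0.45805805 0.70359462 0.51013609]
```

View pics/tc.png

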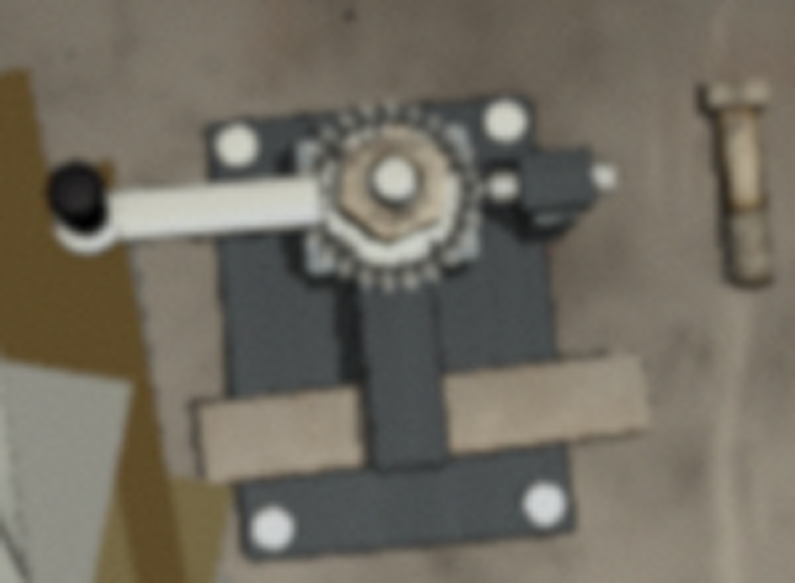

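View pics/sc.png

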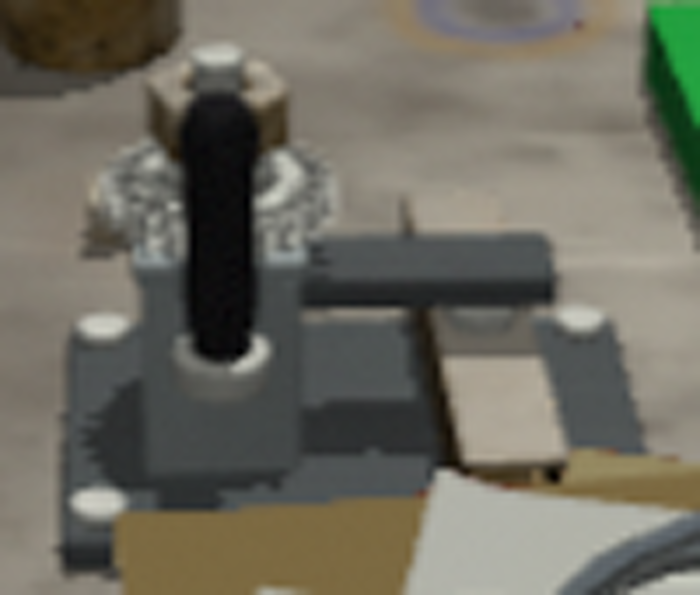

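The crops confirm the clamp and the tube under its bar. In the top crop the thread end is at (396,178), the grip top at (77,190), and the base corners at (208,125), (530,97), (575,530) and (245,558). The nut's corners are near (395,122) and (440,150). Next I'll compute positions.

```bash
python3 - <<'E'
from h import *
T=lambda x,y:(275+(x+.5)/5.3-.5,175+(y+.5)/5.3-.5)
S=lambda x,y:(260+(x+.5)/7-.5,190+(y+.5)/7-.5)
np.set_printoptions(precision=4,suppress=True)
C=np.array([onz("top",*T(*q),.012) for q in [(208,125),(530,97),(575,530),(245,558)]])[:,:2]
print("corners",C, "sizes",[np.linalg.norm(C[i]-C[(i+1)%4]) for i in range(4)])
e=[C[0]-C[3],C[1]-C[2]]; l=[C[0]-C[1],C[3]-C[2]]
print("yaw x",[np.arctan2(v[1],v[0]) for v in e],"yaw y",[np.arctan2(-v[0],v[1]) for v in l])
a=onz("top",*T(396,178),.133); g=onz("top",*T(77,188),.169); print("stud",a,"grip",g)
cen=C.mean(0); print("cen",cen)
def tri(p,q):
    c1,d1=ray("top",*p);c2,d2=ray("side",*q)
    k=np.linalg.lstsq(np.stack([d1,-d2],1),c2-c1,rcond=None)[0]; P,Q=c1+k[0]*d1,c2+k[1]*d2
    return (P+Q)/2,np.linalg.norm(P-Q)
print("tri stud",tri(T(396,178),S(218,56)))
print("tri grip",tri(T(77,188),S(219,108)))
v=g-a; print("lever len",np.linalg.norm(v[:2]),"ang from y",np.arctan2(-v[0],v[1]))
# nut corners: mask by hue around
t=cv2.imread("pics/top0.png"); 
for q in [(393,122),(443,150),(447,205),(392,236),(342,212),(338,155)]:
    p=onz("top",*T(*q),.124)-a; print(q,np.linalg.norm(p[:2]),np.degrees(np.arctan2(p[1],p[0])))
print([T(0,0),robot.current_joint_pos()])
E
```

```text
corners [[ 0.5649 -0.0806]
 [ 0.576  -0.208 ]
 [ 0.4052 -0.2237]
 [ 0.3941 -0.0953]] sizes [np.float64(0.1279013132920847), np.float64(0.17148764389842705), np.float64(0.1287989942590648), np.float64(0.17144034411186237)]
yaw x [np.float64(0.08611597559918477), np.float64(0.09135075394304595)] yaw y [np.float64(0.08661933447141999), np.float64(0.08626683155967332)]
stud [ 0.5249 -0.1484  0.133 ] grip [ 0.516  -0.0394  0.169 ]
cen [ 0.4851 -0.1519]
tri stud (array([ 0.5254, -0.1484,  0.1323]), np.float64(0.0008404740380189477))
tri grip (array([ 0.5167, -0.0392,  0.1664]), np.float64(0.0006811107192403907))
lever len 0.10930486703405233 ang from y 0.08162340286905494
(393, 122) 0.02138006910516829 1.263061659298811
(443, 150) 0.020515366327456652 -56.38954228116324
(447, 205) 0.020112448366669606 -114.11968966561554
(392, 236) 0.019234703417516114 176.9468251123509
(342, 212) 0.021415955208285466 119.92109604984157
(338, 155) 0.0221074734472605 64.23126292351299
[(274.5943396226415, 174.5943396226415), array([-1.3485,  0.4267,  0.0739,  1.6066, -0.0341,  1.1108, -0.0671])]
```

```bash
python3 - <<'E'
from h import *
np.set_printoptions(precision=2,suppress=True)
A=np.array([.525,-.1484])
robot.move_l([.245,.629,.35],v=.3)
for k in (-120,-60,0,60,120):
    y0=.035+np.radians(k)
    for d in (0,1.35):
        print(k,d,robot.inverse_kinematics([*A,.102],down(y0-d)))
for w in (0,.5,1.1):
  for yaw in (np.pi/2+.087-.55,-np.pi/2+.087-.55):
    th=np.pi/2+.087-w; print(w,yaw,robot.inverse_kinematics([*(A+.11*np.array([np.cos(th),np.sin(th)])),.119],down(yaw)))
print(robot.current_t())
E
```

```text
-120 0 [-0.59  0.52  0.99  2.03 -0.57  0.89  0.22]
-120 1.35 [-0.58  0.51  0.96  2.03 -0.54  0.88 -1.15]
-60 0 [-0.59  0.52  0.98  2.03 -0.56  0.89  1.26]
-60 1.35 [-0.59  0.52  0.99  2.03 -0.57  0.89 -0.08]
0 0 [-0.44  0.43  0.75  2.03 -0.39  0.83  2.14]
0 1.35 [-0.59  0.52  0.99  2.03 -0.57  0.89  0.96]
60 0 [ 0.96  0.54 -1.02  1.95  0.56  0.97  2.32]
60 1.35 [-0.48  0.45  0.81  2.03 -0.43  0.84  1.88]
120 0 [-0.71  0.68  1.21  2.04 -0.78  0.99 -1.67]
120 1.35 [ 0.84  0.46 -0.84  1.95  0.44  0.92  2.12]
0 1.1077963267948965 [ 0.79  0.45 -1.02  2.    0.47  0.95  2.2 ]
0 -2.0337963267948966 [-0.79  0.4   0.92  2.08 -0.42  0.86 -0.09]
0.5 1.1077963267948965 [ 0.76  0.55 -1.03  1.88  0.55  1.03  2.17]
0.5 -2.0337963267948966 [-0.73  0.51  0.93  1.96 -0.51  0.92 -0.  ]
1.1 1.1077963267948965 [ 0.78  0.65 -1.03  1.76  0.62  1.1   2.22]
1.1 -2.0337963267948966 [-0.65  0.64  0.99  1.84 -0.63  1.01  0.14]
0.7333
```

```bash
python3 - <<'E'
from h import *
np.set_printoptions(precision=3,suppress=True)
A=[.525,-.1484]; y0=.035-np.pi/3
robot.reach([*A,.25],down(y0)); print(robot.current_t(),robot.current_ee_pos())
robot.move_l([*A,.102],v=.12); print(robot.current_ee_pos(),robot.current_contact_force())
robot.grab(30); print(robot.current_t(),robot.current_finger_gap(),robot.current_gripper_force(),robot.current_contact_force(),robot.current_ft_torque(),robot.current_ee_pos())
a=cams.get_image("top")[150:270,265:425,::-1];b=cams.get_image("side")[140:260,220:380,::-1]
cv2.imwrite("pics/g.png",cv2.resize(np.hstack([a,b]),None,fx=2.5,fy=2.5,interpolation=cv2.INTER_CUBIC))
E
```

```text
3.6583 [ 0.525 -0.148  0.25 ]
[ 0.525 -0.149  0.103] [ 0.108 -0.148 -0.487]
5.9583 0.037386769509582085 29.163395451300858 [ 4.621  2.212 -0.801] [ 0.595 -0.902 -0.028] [ 0.526 -0.148  0.102]
```

View pics/g.png

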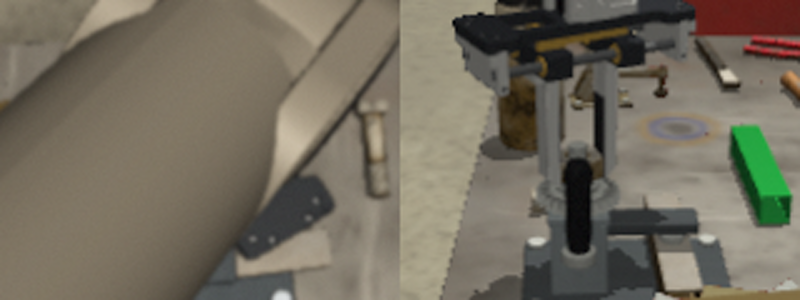

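The side view shows both fingers around the captive nut at about (578,160) in the picture, and the 37 mm gap fits its flats. I'll turn it in small steps and watch the moment.

```bash
python3 - <<'E'
from h import *
np.set_printoptions(precision=3,suppress=True)
P=[.5255,-.148,.102]; y0=.035-np.pi/3; d=0
yaw=lambda:(lambda m:np.arctan2(-m[0,1],m[1,1]))(R.from_quat(robot.current_eef_rot()).as_matrix())
while d<1.5:
    d+=.15 if d<1.0 else .04
    robot.move_l(P,down(y0-d)); tq=robot.current_ft_torque(); 
    print(round(d,2),round(yaw()-y0,3),robot.current_t(),tq,robot.current_contact_force(),round(robot.current_finger_gap(),4))
    if d>1.1 and abs(tq[2])>1.2: break
E
```

```text
0.15 -0.147 6.3583 [ 0.215 -0.282 -0.107] [0.838 1.586 2.117] 0.0376
0.3 -0.295 6.6583 [ 0.115 -0.093 -0.071] [1.428 0.958 2.347] 0.0373
0.45 -0.444 6.9583 [ 0.162  0.075 -0.052] [0.126 0.645 2.664] 0.0374
0.6 -0.593 7.2583 [ 0.102  0.277 -0.069] [-0.399  1.734  4.346] 0.0374
0.75 -0.743 7.5583 [ 0.244  0.439 -0.079] [0.056 1.357 4.743] 0.0373
0.9 -0.892 7.8583 [ 0.312  0.578 -0.045] [-2.316  1.04   5.546] 0.0376
1.05 -1.041 8.1583 [ 0.401  0.739 -0.082] [-2.551  2.249  7.16 ] 0.0372
1.09 -1.082 8.4083 [ 0.423  0.715 -0.125] [-2.136  2.835  6.075] 0.0375
1.13 -1.123 8.6583 [0.083 1.105 0.085] [-4.727  1.255  6.169] 0.0371
1.17 -1.164 8.9083 [-0.245  1.423 -0.047] [-5.229 -1.824  8.562] 0.0359
1.21 -1.204 9.1583 [-0.494  1.652  0.213] [-6.847 -1.758  8.316] 0.0358
1.25 -1.244 9.4083 [-0.53   1.706  0.278] [-6.397 -2.207  8.348] 0.0356
1.29 -1.283 9.6583 [-0.274  1.584  0.81 ] [-6.303 -0.932  8.567] 0.0358
1.33 -1.322 9.9083 [-0.017  1.317  0.895] [-5.075  0.249  9.074] 0.0362
1.37 -1.362 10.1583 [0.051 1.331 0.984] [-4.689  0.049  9.757] 0.0367
1.41 -1.403 10.4083 [-0.421  1.882  1.009] [-7.225 -0.911  8.811] 0.0368
1.45 -1.443 10.6583 [-0.868  2.569  0.962] [-10.19   -3.35    9.827] 0.0371
1.49 -1.483 10.9083 [-1.15   3.189  1.008] [-12.872  -5.579  11.856] 0.0379
1.53 -1.524 11.1583 [-1.313  3.726  1.233] [-14.329  -6.307  11.682] 0.0375
```

The torque climbed from d≈1.25 onwards, so the nut is at its stop. I'll release it, lift, move over beside the grip and check.

```bash
python3 - <<'E'
from h import *
np.set_printoptions(precision=3,suppress=True)
robot.sleep(.2)
robot.open_gripper(); p=robot.current_ee_pos(); robot.move_l([p[0],p[1],.25],v=.2)
robot.reach([.45,.25,.30],down(-2.03)); print(robot.current_t())
t=cams.get_image("top")[:,:,::-1]; s=cams.get_image("side")[:,:,::-1]
cv2.imwrite("pics/top2.png",t);cv2.imwrite("pics/side2.png",s)
cv2.imwrite("pics/tc2.png",cv2.resize(t[175:285,275:425],None,fx=5.3,fy=5.3,interpolation=cv2.INTER_CUBIC))
E
```

```text
14.7333
```

View pics/tc2.png

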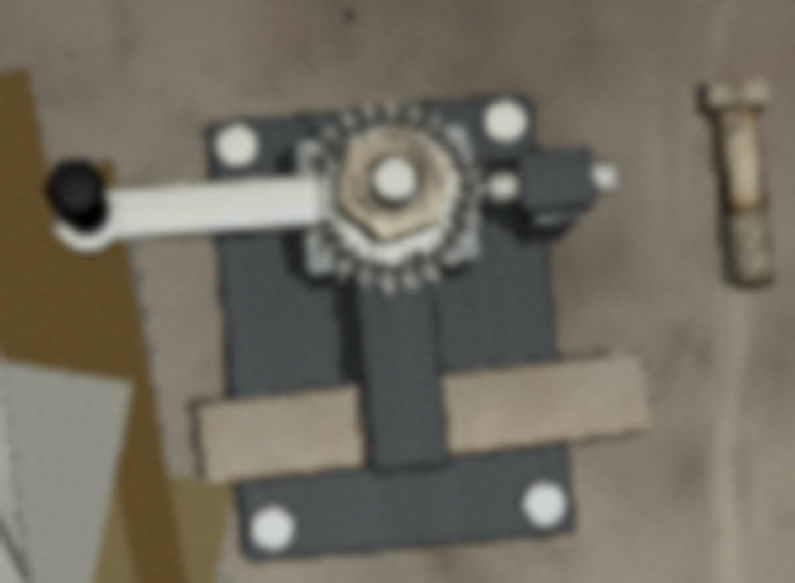

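The lever is still in its first notch with the grip at (76,187), and the tube and bolt haven't moved. The nut's corner angle is uncertain, so I'll measure it in a view rectified to its top plane, before and after.

```bash
python3 - <<'E'
from h import *
A=np.array([.525,-.1484]); n=400; h=.032
g=np.linspace(-h,h,n)
out=[]
for f in ("top0","top2"):
    im=cv2.imread(f"pics/{f}.png")
    X,Y=np.meshgrid(-g,-g,indexing="ij")  # up = +x, left=+y
    P=np.stack([A[0]+X,A[1]+Y,np.full_like(X,.124)],-1).reshape(-1,3)
    uv=proj("top",P).reshape(n,n,2).astype(np.float32)
    o=cv2.remap(im,uv[...,0],uv[...,1],cv2.INTER_CUBIC); out.append(o)
    hsv=cv2.cvtColor(o,cv2.COLOR_BGR2HSV); lab=cv2.cvtColor(o,cv2.COLOR_BGR2LAB)
    b=lab[...,2].astype(float)-128
    m=((b>9)*255).astype(np.uint8); m=cv2.morphologyEx(m,cv2.MORPH_OPEN,np.ones((9,9)))
    m=cv2.morphologyEx(m,cv2.MORPH_CLOSE,np.ones((9,9)))
    c=max(cv2.findContours(m,cv2.RETR_EXTERNAL,cv2.CHAIN_APPROX_NONE)[0],key=cv2.contourArea)
    hu=cv2.convexHull(c); M=cv2.moments(hu); cx,cy=M["m10"]/M["m00"],M["m01"]/M["m00"]
    hm=np.zeros_like(m); cv2.fillPoly(hm,[hu],255)
    yy,xx=np.nonzero(hm); z=(-(yy-cy))+1j*(-(xx-cx)) # x + i y world
    F=np.sum(z**6); r=np.abs(z)
    print(f,"area px",len(z),"exp",2.598*21**2*(n/64)**2,"corner deg mod60",np.degrees(np.angle(F))/6,"strength",abs(F)/np.sum(r**6),"centre",cx,cy)
    cv2.drawContours(o,[hu],-1,(0,0,255),1)
cv2.imwrite("pics/nut.png",np.hstack(out))
E
```

```text
top0 area px 39220 exp 44754.60937499999 corner deg mod60 -3.147584806497298 strength 0.11425838368632986 centre 197.18007258952636 212.90074432117652
top2 area px 41186 exp 44754.60937499999 corner deg mod60 -8.632228402207973 strength 0.15934535077740555 centre 193.08614837298867 206.88282091452072
```

View pics/nut.png

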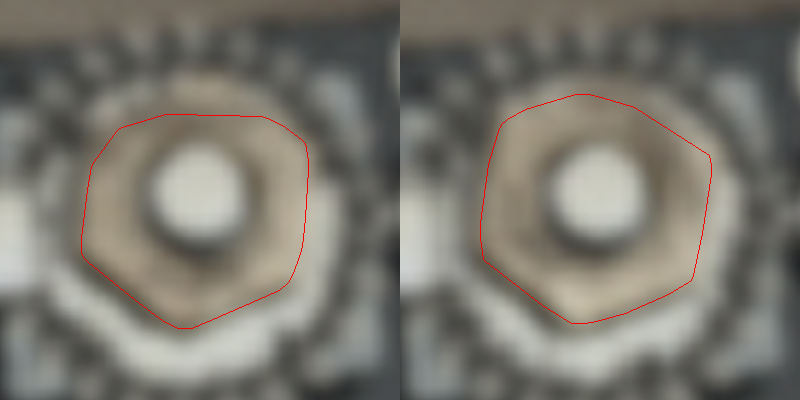

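The rectified view puts the nut's corner at about -8.6°, mod 60. With the clamp yaw at +5° that makes hex_nut about 1.28, so it is at its stop. Now I'll take the grip and swing, stopping short of the fourth click.

```bash
cat >> h.py <<'E'
A=np.array([.525,-.1484]); TH=np.pi/2+.087
def gp(w,z=.119,r=.11): return [*(A+r*np.array([np.cos(TH-w),np.sin(TH-w)])),z]
def lev():
    p=robot.current_ee_pos()[:2]-A; return TH-np.arctan2(p[1],p[0]),np.linalg.norm(p)
def ftan():
    f=robot.current_contact_force(); w=lev()[0]; e=np.array([np.cos(TH-w),np.sin(TH-w)]); t=np.array([e[1],-e[0]])
    return np.round([f[:2]@t,f[:2]@e,f[2]],1)
E
python3 - <<'E'
from h import *
np.set_printoptions(precision=3,suppress=True)
q=down(TH-.55-np.pi)
w0=.02
robot.reach(gp(w0,.24),q); robot.move_l(gp(w0),v=.12); print(robot.current_t(),ftan())
robot.grab(35); print(robot.current_t(),robot.current_finger_gap(),robot.current_gripper_force(),lev(),ftan())
for w in np.arange(.06,.83,.04):
    robot.move_l(gp(w)); a,r=lev(); print(round(w,2),round(a,3),round(r,4),ftan(),round(robot.current_finger_gap(),4))
print(robot.current_t(),robot.current_gripper_force())
E
```

```text
17.15 [ 0.4 -0.8  0.4]
18.2917 0.019853090447525226 34.999941140413284 (np.float64(0.020188159438412567), np.float64(0.1100763531888257)) [ 0.6  0.8 -0.1]
0.06 0.063 0.11 [0.3 1.2 0.2] 0.0198
0.1 0.101 0.1101 [-1.4  2.   3.1] 0.0197
0.14 0.136 0.1101 [-7.   3.4  4.9] 0.02
0.18 0.171 0.1101 [-9.1  3.4  7.1] 0.0197
0.22 0.227 0.11 [ 4.3  1.7 -2.2] 0.0196
0.26 0.262 0.11 [-0.1  1.8  1.2] 0.0199
0.3 0.302 0.11 [0.4 2.2 0.5] 0.0198
0.34 0.342 0.11 [-1.   1.9  1.3] 0.0197
0.38 0.38 0.11 [-1.2  3.8  1.7] 0.0199
0.42 0.412 0.1101 [-8.7  2.4  5.9] 0.0198
0.46 0.468 0.1099 [ 7.   2.1 -5. ] 0.0194
0.5 0.504 0.1099 [ 0.9  2.3 -1.3] 0.02
0.54 0.542 0.11 [-0.4  2.4  1.6] 0.0199
0.58 0.582 0.11 [0.9 2.1 0.2] 0.0196
0.62 0.62 0.11 [-3.   2.4  1.3] 0.0195
0.66 0.66 0.1101 [-2.7  3.7  2.6] 0.0194
0.7 0.692 0.1101 [-8.4  2.8  7. ] 0.02
0.74 0.748 0.1099 [ 4.   2.  -2.6] 0.0196
0.78 0.782 0.11 [-0.4  2.7  0. ] 0.0195
0.82 0.823 0.11 [0.3 1.7 1. ] 0.0199
23.2917 35.00024177134037
```

The swing has passed three clicks, at about 0.21, 0.46 and 0.73. Next is the fourth, near 0.99, after which I'll settle at 1.07.

```bash
python3 - <<'E'
from h import *
np.set_printoptions(precision=3,suppress=True)
for w in (.86,.9,.94,.97,1.0,1.03,1.06,1.075):
    robot.move_l(gp(w)); a,r=lev(); print(w,round(a,3),round(r,4),ftan())
robot.sleep(.7)
print(robot.current_t(),lev(),ftan(),robot.current_gripper_force(),robot.current_finger_gap(),abs(robot.current_qvel()).max())
t=cams.get_image("top")[150:300,150:450,::-1]; s=cams.get_image("side")[150:300,180:380,::-1]
cv2.imwrite("pics/end.png",cv2.resize(np.hstack([t,s]),None,fx=1.6,fy=1.6,interpolation=cv2.INTER_CUBIC))
E
```

```text
0.86 0.862 0.11 [-0.7  2.5  1.9]
0.9 0.899 0.1101 [-2.7  2.4  2.1]
0.94 0.934 0.1101 [-7.1  1.5  4.8]
0.97 0.959 0.1102 [-9.7  1.   6.3]
1.0 1.008 0.1099 [ 5.   2.  -1.8]
1.03 1.032 0.1099 [0.9 1.6 0.4]
1.06 1.062 0.11 [-0.2  3.   1.3]
1.075 1.076 0.11 [0.2 2.  0.6]
25.9917 (np.float64(1.0749066652377204), np.float64(0.11002655884857529)) [0.5 2.  1.4] 35.00020222272724 0.01930234743066835 0.0019877800585723585
```

View pics/end.png

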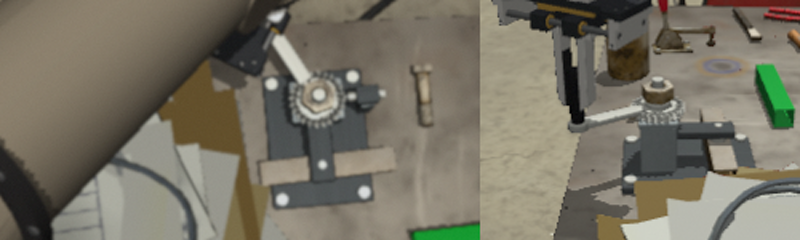

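The lever, at about (293,55), is swung four clicks and the gripper holds the grip at (575,90). The tube and the bolt at (424,95) haven't moved. I'm handing the job in.

```bash
python3 -c "
from plant import robot
print(robot.close_job())"
```

```text
the job is handed in; nothing more can be done
None
```

I turned the nut to its stop (about 1.28 rad, read from the camera image), swung the lever four clicks to about 1.075 rad, and handed the job in at about 26 s with the gripper still closed on the grip at 35 N; the pad force on the tube was not measured, and the verdict was not shown.

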